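Queue the pressure gauges by size on the sloped calibration stand

TASK

Line up the four pressure gauges for calibration on the sloped white stand, one in the middle of each lane, in order of size from the largest in the lane nearest the calibration pump (the one with the big dial) down to the smallest at the far end. Each must lie flat with its dial up and its threaded stem pointing up the slope, and have slid down until its round case rests against the stop. Leave the tape roll, the brass tee and the sealant bottle where they are.

Things in the scene. Friction and masses are not known exactly. Their poses are not given: they have to be found in the camera images.
- gauge63_center (a point): the largest of four pressure gauges: a round stainless-steel case 66 mm across and 32 mm thick, lying on its back with the white dial up; a brass stem with a threaded end, 14 mm wide, sticks out 28 mm from the side of the case, its axis 15 mm above the back. The point is the centre of the case, 16 mm above its back; x axis: from the case along the stem; z axis: out of the dial.
- gauge50_center (a point): the second largest of four pressure gauges: a round stainless-steel case 52 mm across and 29 mm thick, lying on its back with the white dial up; a brass stem with a threaded end, 12 mm wide, sticks out 24 mm from the side of the case, its axis 13 mm above the back. The point is the centre of the case, 14 mm above its back; x axis: from the case along the stem; z axis: out of the dial.
- gauge40_center (a point): the second smallest of four pressure gauges: a round stainless-steel case 41 mm across and 26 mm thick, lying on its back with the white dial up; a brass stem with a threaded end, 10 mm wide, sticks out 20 mm from the side of the case, its axis 12 mm above the back. The point is the centre of the case, 13 mm above its back; x axis: from the case along the stem; z axis: out of the dial.
- gauge27_center (a point): the smallest of four pressure gauges: a round stainless-steel case 28 mm across and 20 mm thick, lying on its back with the white dial up; a brass stem with a threaded end, 9 mm wide, sticks out 16 mm from the side of the case, its axis 9 mm above the back. The point is the centre of the case, 10 mm above its back; x axis: from the case along the stem; z axis: out of the dial.
- deck: white slick deck of the gauge stand, 430 x 150 mm, sloping 22 deg down towards the robot to a stop 12 mm high, 6 mm thick; gauges slide down it. Origin on its surface at the stop's inner face, mid-length, 22 mm above the bench; x up the slope, y along the stop, z out of the deck. Black lines bound four lanes 100 mm wide, middles (ticks on the stop) at y = -150, -50, 50, 150 mm.
- pump: the calibration pump, fixed beside the deck's +y or -y end: grey base 200 x 115 mm, star handle with four black knobs, 100 mm reference dial tilted upwards, 200 mm high; origin under the middle of the base. A plain grey box-shaped bench supply, 90 mm high, stands at the other end.
- tape_roll_center (a point): bystander: a black roll of tape, 52 mm across and 18 mm high with a 34 mm hole, lying flat on the bench; point at its centre. Must not be moved.
- brass_tee_center (a point): bystander: a brass tee fitting, 48 x 35 mm and 22 mm high, on the bench; point at the middle of its block, 11 mm up. Must not be moved.
- sealant_center (a point): bystander: a small sealant bottle, 38 mm across and 68 mm high, standing on the bench; point half-way up. Must not be moved.

How it is judged:
By the outcome, as a careful person would: the job done as asked, in the order asked, and still so for the second after the job is handed in, with the robot touching nothing.
It also fails if it takes over 104 s, if anything falls off the work surface, if the arm or the gripper's body presses on something with over 40 N, if the wrist force passes 120 N, or if a joint passes its speed limit or range.

ROBOT

A 6-joint arm with a two-finger parallel gripper is mounted at the origin on the work surface. World frame = base frame: x ahead of the robot, y to its left, z up, the work surface at z = 0. Lengths are in mm, angles in rad, forces in N, time in s.
With the tool pointing down it reaches from about 225 to 725 mm from the base axis. Payload 3.1 kg.
Tool frame: the origin (TCP) lies midway between the tips of the shut fingers; the grasp point (between the pads) lies 19 mm behind it; z points along the fingers, y is the direction in which the jaws open and shut (so a half turn about z gives the same grasp; the last joint's range is limited). The gripper opens to 85 mm and grips with 20 to 120 N. Pads are 22 mm wide; open, the fingers measure 114 mm over their backs; the gripper's body (76 mm by 85 mm) begins 54 mm behind the grasp point. The pads swing forward as they close: fully open they stand 13 mm farther back than shut.
Start: joints at [-1.422, 0.048, 0.099, 1.622, 0, 1.443], TCP at [143.456, -505.013, 231.312] pointing down, gripper open.
Joint ranges: [-2.91, 2.91], [-0.99, 1.94], [-1.21, 1.42], [-2.12, 2.29], [-1.49, 1.47], [-3.14, 3.14]. Speed limits (rad/s): [2.79, 2.79, 3.14, 3.14, 3.14, 3.14].

INTERFACE

Orientations are given as a unit quaternion [x, y, z, w].
In Python, from rig import manip gives the robot as it stands.
- The arm moves only by the tool arm_command, never from a script. Its argument "commands" is a list of rows, each an object of numbers: "x", "y", "z": the shift along the world's x, y, z in m; "twist": the turn about the world's z in degrees. A call has 1 to 8 rows; each row shifts and turns the commanded pose from where the row before left it; what a row does not reach is not made up. A row lasts 1/12 s, in which the tool goes at most 41.7 mm and 7.16 degrees, less where a joint would pass 70% of its speed; a pose out of reach is approached as far as the arm can. A call with a gripper value outside its range is refused whole. "hand" is the finger opening in m, from 0 to 0.0854, set as the call begins (left out, the last holds). The fingers move at their own pace and stop on an object; "squeeze" is the grip in N (left out, the last holds). Time passes only in rows, so rows that do not move let the fingers close. It gives the time, the measured TCP pose, the force and the opening at its end, in the units of the state.
- manip.observe(): the state, without advancing time (a new reading comes with each control period).
- manip.grab_frame(name): name is "scene" or "top"; returns the picture (480x640x3 uint8, red, green, blue); there is no depth.
- manip.camera_params(name): a dict with "fx", "fy", "cx", "cy" (pixels), "cam_to_world" (4x4, takes a point from camera to world coordinates). Camera axes: x right, y up, looking along -z (the intrinsics and any distortion apply to the point x, -y, -z); pixel columns grow to the right and rows downward; lengths in mm; the calibration is good to about 2 mm. A picture is of the moment at which its call begins. camera_params takes no time and is no camera call.
- manip.close_job(): hands the job in, once; it reports no verdict.
The state is a dict: "t": time; "joints": joint angles; "qvel": joint speeds; "effort": joint torques, N m; "ee_pos": TCP position; "tcp_rot": TCP orientation; "contact_force": force on the tool from outside, world axes, zero at the start; "wrist_torque": the same for the moment, N m; "opening": finger opening in mm.
Only numpy, scipy, OpenCV 4.12 (cv2) and the standard library are available. Lean on these libraries where they do the work, as an engineer would, in place of code of your own. Each camera call takes 0.05 s, during which the arm holds its last target.

## Working session

There is one attempt and no reset: what is moved stays moved. The work goes in short steps, Python scripts to look and compute and a tool call to move; the robot and the scene stay as the last step left them, time stands still between calls to the robot, and variables do not carry over. Pictures are saved under pics/ and viewed, and the job is handed in when it is done.

Besides the shell and the picture viewer there is one more tool, called after "Call:" by a JSON object that holds its "method" and its "body", one argument or row to a line. arm_command: Moves the arm, as the interface text tells. Its arguments: {"type":"object","properties":{"commands":{"type":"array"},"hand":{"type":"number"},"squeeze":{"type":"number"}},"required":["commands"]}

```bash
mkdir -p pics; ls
python3 - <<'E'
from rig import manip
import cv2,json
for n in("scene","top"):
    f=manip.grab_frame(n); cv2.imwrite(f"pics/{n}0.png",f[:,:,::-1])
    p=manip.camera_params(n); print(n,p)
print(manip.observe())
E
```

```text
pics
scene {'fx': 497.80808019583543, 'fy': 497.80808019583543, 'cx': 319.1032087764264, 'cy': 238.49322981079513, 'cam_to_world': array([[ 1.39423410e-01, -8.56862583e-01,  4.96334188e-01,
         1.02052608e+03],
       [ 9.90201164e-01,  1.16630957e-01, -7.68041381e-02,
        -6.74082784e+01],
       [ 7.92266083e-03,  5.02178985e-01,  8.64727413e-01,
         8.88836382e+02],
       [ 0.00000000e+00,  0.00000000e+00,  0.00000000e+00,
         1.00000000e+00]])}
top {'fx': 617.9064234489804, 'fy': 617.9064234489804, 'cx': 320.0732892296305, 'cy': 241.15854844177238, 'cam_to_world': array([[-1.25448655e-02,  9.97024156e-01, -7.60621980e-02,
         4.38434018e+02],
       [-9.99807981e-01, -1.36523321e-02, -1.40575513e-02,
        -8.74224347e+00],
       [-1.50541446e-02,  7.58712425e-02,  9.97003976e-01,
         1.50685274e+03],
       [ 0.00000000e+00,  0.00000000e+00,  0.00000000e+00,
         1.00000000e+00]])}
{'t': 0.1, 'joints': array([-1.42182259e+00,  4.86721635e-02,  9.77528106e-02,  1.62201025e+00,
       -2.48341101e-05,  1.44301131e+00]), 'qvel': array([-0.00267416, -0.00168361,  0.00233146, -0.00174666,  0.00064275,
        0.00130401]), 'effort': array([ 2.99085077e-03, -3.39851439e+01,  3.20935678e+01,  1.58297690e-02,
       -4.35278275e-05,  2.27450997e-06]), 'ee_pos': array([ 143.35512436, -504.47021245,  230.23572569]), 'tcp_rot': array([ 9.90440277e-01,  1.37938102e-01, -2.37165079e-05, -1.06644871e-03]), 'contact_force': array([ 0.12681548, -0.47081785,  0.72320796]), 'wrist_torque': array([ 0.03317044, -0.03802984,  0.03084281]), 'opening': 85.448678867709}
```

View pics/top0.png

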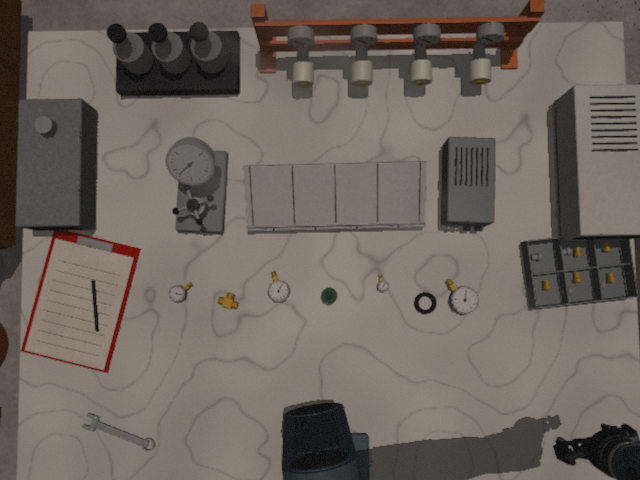

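View pics/scene0.png

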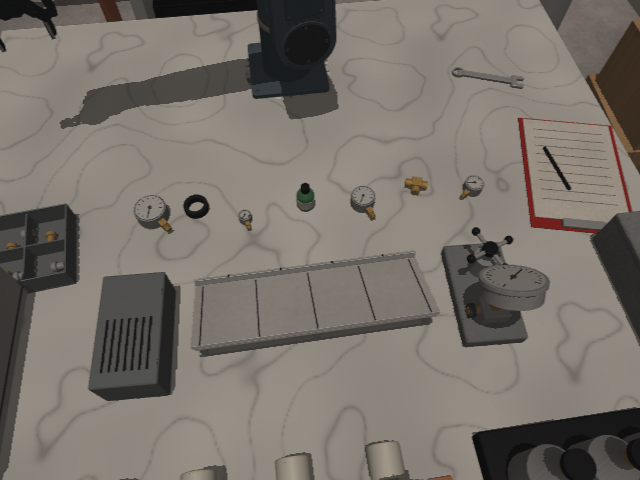

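The pump is at the deck's +y end (left in the top view). From left to right along the front row: gauge40 (178,294), tee (228,300), gauge50 (279,292), sealant (329,296), gauge27 (382,286), tape (425,302) and gauge63 (464,300). I'll enlarge these next.

Run:
```python
import cv2
f=cv2.imread("pics/top0.png")
cv2.imwrite("pics/c1.png",cv2.resize(f[260:330,155:355],(800,280),interpolation=cv2.INTER_CUBIC))
cv2.imwrite("pics/c2.png",cv2.resize(f[260:330,300:500],(800,280),interpolation=cv2.INTER_CUBIC))
cv2.imwrite("pics/c3.png",cv2.resize(f[150:240,235:435],(800,360),interpolation=cv2.INTER_CUBIC))
```

```text
(no output)
```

View pics/c1.png

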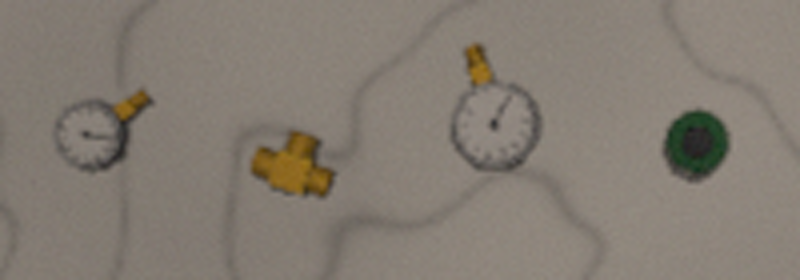

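View pics/c2.png

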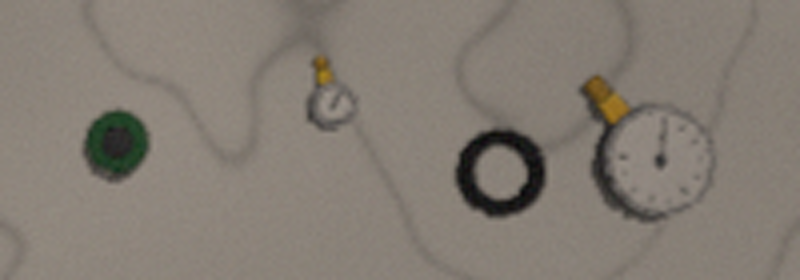

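View pics/c3.png

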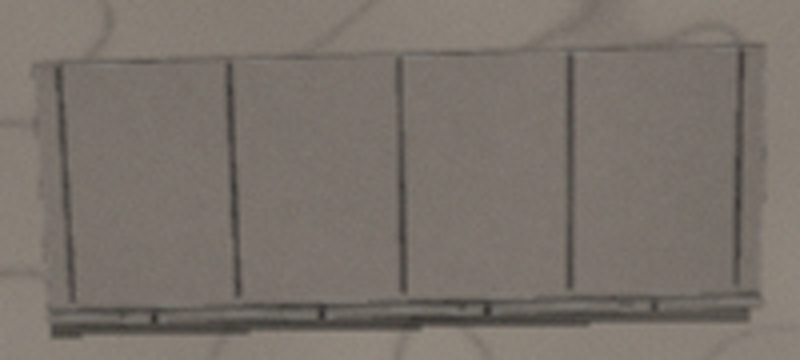

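```bash
cat > h.py <<'E'
import numpy as np, cv2
from rig import manip
from scipy.optimize import least_squares
P={n:manip.camera_params(n) for n in("scene","top")}
def bp(n,u,v,z):
    p=P[n];M=np.array(p["cam_to_world"]);d=np.array([(u-p["cx"])/p["fx"],-(v-p["cy"])/p["fy"],-1.])
    d=M[:3,:3]@d;o=M[:3,3];return o+d*(z-o[2])/d[2]
def pr(n,X):
    p=P[n];M=np.array(p["cam_to_world"]);c=(np.atleast_2d(X)-M[:3,3])@M[:3,:3]
    return np.c_[p["cx"]+p["fx"]*c[:,0]/-c[:,2],p["cy"]-p["fy"]*c[:,1]/-c[:,2]]
def crop(o,x,y,s=4): return o[0]+(x+.5)/s-.5,o[1]+(y+.5)/s-.5
a=np.radians(22)
def deckpt(q,x,y,z=0):
    X=np.array([x*np.cos(a)-z*np.sin(a),y,22+x*np.sin(a)+z*np.cos(a)])
    c,s=np.cos(q[2]),np.sin(q[2]);return np.array([q[0]+c*X[0]-s*X[1],q[1]+s*X[0]+c*X[1],X[2]])
E
python3 - <<'E'
from h import *
T={40:((155,260),(91,135),(146,97),26,12),50:((155,260),(497,126),(474,48),29,13),27:((300,260),(332,105),(320,62),20,9),63:((300,260),(660,161),(595,82),32,15)}
for k,(o,c,t,zc,zt) in T.items():
    C=bp("top",*crop(o,*c),zc);S=bp("top",*crop(o,*t),zt);d=S-C
    print(k,C.round(1),S.round(1),"ang",np.degrees(np.arctan2(d[1],d[0])).round(1),"len",np.hypot(*d[:2]).round(1), pr("scene",C).round(1))
for nm,o,c,z in(("tee",(155,260),(292,166),22),("seal",(155,260),(697,142),68),("tape",(300,260),(501,172),18)):
    print(nm,bp("top",*crop(o,*c),z).round(1))
top=[((59,66),200),((230,63),100),((400,58),0),((570,54),-100),((741,48),-200)]
foot=[((73,298),200),((238,296),100),((404,293),0),((570,290),-100),((738,287),-200)]
tick=[((155,317),150),((322,313),50),((488,309),-50),((654,304),-150)]
def r(q):
    e=[]
    for c,y in top: e.append(pr("top",deckpt(q,150,y))[0]-crop((235,150),*c))
    for c,y in foot: e.append(pr("top",deckpt(q,q[3],y))[0]-crop((235,150),*c))
    for c,y in tick: e.append([(pr("top",deckpt(q,-3,y,12))[0]-crop((235,150),*c))[0],0])
    return np.ravel(e)
s=least_squares(r,[500,0,0,0]);print(s.x,r(s.x).round(2),s.cost)
# scene overlay
im=cv2.imread("pics/scene0.png")
for y in(-200,-100,0,100,200):
    A,B=pr("scene",[deckpt(s.x,0,y),deckpt(s.x,150,y)]);cv2.line(im,tuple(int(v) for v in A.round()),tuple(int(v) for v in B.round()),(0,0,255),1)
for k,(o,c,t,zc,zt) in T.items():
    for q,z in((c,zc),(t,zt)):
        A=pr("scene",bp("top",*crop(o,*q),z))[0];cv2.circle(im,tuple(int(v) for v in A.round()),1,(0,0,255),-1)
cv2.imwrite("pics/ov.png",cv2.resize(im[160:360,120:520],(800,400),interpolation=cv2.INTER_CUBIC))
E
```

```text
40 [430.6 355.7  26. ] [453.  325.9  12. ] ang -53.1 len 37.3 [[472.4 182. ]]
50 [432.9 111.9  29. ] [480.1 126.8  13. ] ang 17.5 len 49.4 [[361.3 194.5]]
27 [ 442.3 -136.3   20. ] [ 468.4 -130.6    9. ] ang 12.5 len 26.7 [[244.  213.9]]
63 [ 406.8 -328.6   32. ] [ 454.1 -294.8   15. ] ang 35.5 len 58.2 [[148.7 206.9]]
tee [410.5 235.7  22. ]
seal [422.4  -7.3  68. ]
tape [ 401.1 -236.6   18. ]
[ 5.88801800e+02 -2.59336128e+01  7.55851485e-03  7.02621333e+00] [-0.06 -0.1  -0.21 -0.32 -0.02 -0.05  0.25 -0.03  0.35  0.49 -0.07  0.49
  0.05  0.1  -0.   -0.05  0.02 -0.2  -0.38 -0.34 -0.09  0.   -0.19  0.
  0.03  0.    0.32  0.  ] 0.6491095193050329
```

View pics/ov.png

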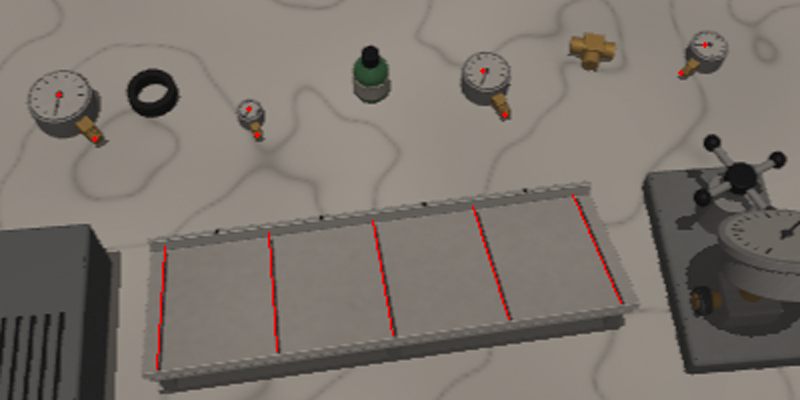

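Call:
{"method": "arm_command", "body": {
  "commands": [
    {"x":0.033,"y":0.022,"twist":7.1},
    {"x":0.033,"y":0.022,"twist":7.1},
    {"x":0.033,"y":0.022,"twist":7.1},
    {"x":0.033,"y":0.022,"twist":7.1},
    {"x":0.033,"y":0.022,"twist":7.1},
    {"x":0.033,"y":0.022,"twist":7.1},
    {"x":0.033,"y":0.022,"twist":7.1},
    {"x":0.033,"y":0.022,"twist":7.1}
  ],
  "hand": 0.0854,
  "squeeze": 40
}}

```text
validation failed for argument at $.co...
```

Call:
{"method": "arm_command", "body": {
  "commands": [
    {"z":-0.01,"twist":7.1},
    {"z":-0.01,"twist":7.1},
    {"z":-0.01,"twist":7.1},
    {"z":-0.01,"twist":7.1},
    {"z":-0.01,"twist":7.1},
    {"z":-0.01,"twist":7.1},
    {"z":-0.01,"twist":7.1},
    {"z":-0.01,"twist":7.1}
  ]
}}

```text
validation failed for argument at $.co...
```

Call:
{"method": "arm_command", "body": {
  "commands": [
    {"twist":7.1},
    {"twist":7.1},
    {"twist":7.1},
    {"twist":7.1},
    {"twist":7.1},
    {"twist":7.1},
    {"twist":7.1},
    {"twist":7.1}
  ]
}}

```text
validation failed for argument at $.co...
```

Call:
{"method": "arm_command", "body": {
  "commands": [
    {"twist":7.1},
    {"twist":7.1},
    {"twist":7.1},
    {"twist":7.1},
    {},
    {}
  ]
}}

```text
validation failed for argument at $.co...
```

Call:
{"method": "arm_command", "body": {
  "commands": [
    {"x":0.033,"y":0.022,"z":0.0,"twist":7.1}
  ],
  "hand": 0.0854,
  "squeeze": 40
}}

```text
t: 0.18
ee_pos: [172.5, -485.6, 229.7]
tcp_rot: [0.981, 0.196, -0.002, -0.0]
contact_force: [1.6, 0.1, -0.3]
opening: 85.2
```

All four keys are required in each row.

Call:
{"method": "arm_command", "body": {
  "commands": [
    {"x":0.033,"y":0.022,"z":0,"twist":7.1},
    {"x":0.033,"y":0.022,"z":0,"twist":7.1},
    {"x":0.033,"y":0.022,"z":0,"twist":7.1},
    {"x":0.033,"y":0.022,"z":0,"twist":7.1},
    {"x":0.033,"y":0.022,"z":0,"twist":7.1},
    {"x":0.033,"y":0.022,"z":0,"twist":7.1},
    {"x":0.033,"y":0.022,"z":0,"twist":7.1},
    {"x":0,"y":0,"z":-0.01,"twist":7.1}
  ]
}}

```text
t: 0.85
ee_pos: [413.1, -325.1, 222.5]
tcp_rot: [0.763, 0.647, 0.002, 0.001]
contact_force: [-1.2, -0.3, 0.0]
opening: 85.1
```

Call:
{"method": "arm_command", "body": {
  "commands": [
    {"x":0,"y":0,"z":-0.01,"twist":7.1},
    {"x":0,"y":0,"z":-0.01,"twist":7.1},
    {"x":0,"y":0,"z":-0.01,"twist":7.1},
    {"x":0,"y":0,"z":-0.01,"twist":7.1},
    {"x":0,"y":0,"z":-0.01,"twist":7.1},
    {"x":0,"y":0,"z":-0.01,"twist":7.1},
    {"x":0,"y":0,"z":-0.01,"twist":7.1},
    {"x":0,"y":0,"z":-0.01,"twist":7.1}
  ]
}}

```text
t: 1.52
ee_pos: [407.1, -328.6, 140.1]
tcp_rot: [0.367, 0.93, 0.0, -0.001]
contact_force: [-0.0, -0.5, 0.1]
opening: 85.1
```

Call:
{"method": "arm_command", "body": {
  "commands": [
    {"x":0,"y":0,"z":-0.01,"twist":7.1},
    {"x":0,"y":0,"z":-0.01,"twist":7.1},
    {"x":0,"y":0,"z":-0.01,"twist":7.1},
    {"x":0,"y":0,"z":-0.01,"twist":7.1},
    {"x":0,"y":0,"z":0,"twist":7.1},
    {"x":0,"y":0,"z":0,"twist":7.1},
    {"x":0,"y":0,"z":0,"twist":7.1},
    {"x":0,"y":0,"z":0,"twist":7.1}
  ]
}}

```text
t: 2.18
ee_pos: [407.0, -328.5, 100.4]
tcp_rot: [-0.119, 0.993, 0.001, -0.0]
contact_force: [-0.4, 0.2, -0.1]
opening: 85.5
```

Call:
{"method": "arm_command", "body": {
  "commands": [
    {"x":0,"y":0,"z":0,"twist":7.1},
    {"x":0,"y":0,"z":0,"twist":7.1},
    {"x":0,"y":0,"z":0,"twist":7.1},
    {"x":0,"y":0,"z":0,"twist":0},
    {"x":0,"y":0,"z":0,"twist":0}
  ]
}}

```text
t: 2.6
ee_pos: [407.2, -328.7, 100.8]
tcp_rot: [-0.296, 0.955, 0.0, -0.0]
contact_force: [0.3, 0.1, 0.4]
opening: 85.4
```

```bash
cat > st.py <<'E'
from h import *
from scipy.spatial.transform import Rotation as R
o=manip.observe();m=R.from_quat(o["tcp_rot"]).as_matrix()
print("t",round(o["t"],2),o["ee_pos"].round(1),"yaw",np.degrees(np.arctan2(m[1,0],m[0,0])).round(1)%360,"F",o["contact_force"].round(1),"op",round(o["opening"],1),o["joints"].round(2))
E
python3 st.py
python3 - <<'E'
from h import *
cv2.imwrite("pics/t1.png",cv2.resize(manip.grab_frame("top")[230:350,350:550,::-1],(800,480)))
E
```

```text
t 2.6 [ 407.2 -328.7  100.8] yaw 214.5 F [0.3 0.1 0.4] op 85.4 [-0.81  0.06 -0.15  1.36  0.   -1.41]
```

View pics/t1.png

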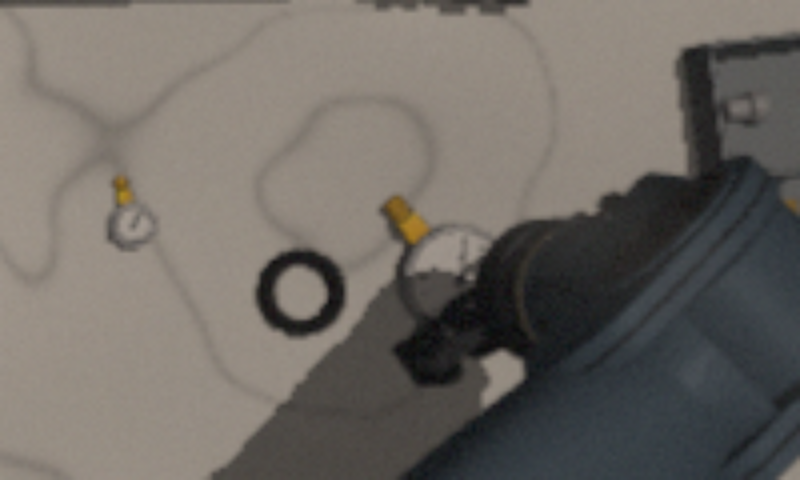

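The picture shows the tape at crop (300,290), clear of the left finger at (430,370), and the gripper over gauge63 at (450,270). Descending.

Call:
{"method": "arm_command", "body": {
  "commands": [
    {"x":0,"y":0,"z":-0.02,"twist":1},
    {"x":0,"y":0,"z":-0.02,"twist":0},
    {"x":0,"y":0,"z":-0.02,"twist":0},
    {"x":0,"y":0,"z":-0.015,"twist":0},
    {"x":0,"y":0,"z":-0.012,"twist":0},
    {"x":0,"y":0,"z":-0.01,"twist":0},
    {"x":0,"y":0,"z":-0.005,"twist":0},
    {"x":0,"y":0,"z":0,"twist":0}
  ]
}}

```text
t: 3.32
ee_pos: [406.8, -328.3, -1.9]
tcp_rot: [-0.306, 0.952, 0.001, -0.0]
contact_force: [-0.6, 0.2, 1.1]
opening: 85.5
```

Call:
{"method": "arm_command", "body": {
  "commands": [
    {"x":0,"y":0,"z":0,"twist":0},
    {"x":0,"y":0,"z":0,"twist":0},
    {"x":0,"y":0,"z":0,"twist":0},
    {"x":0,"y":0,"z":0,"twist":0},
    {"x":0,"y":0,"z":0,"twist":0}
  ],
  "hand": 0.055,
  "squeeze": 40
}}

```text
t: 3.73
ee_pos: [408.3, -330.0, 0.7]
tcp_rot: [-0.306, 0.952, -0.001, 0.001]
contact_force: [0.4, 0.1, 2.9]
opening: 65.0
```

Call:
{"method": "arm_command", "body": {
  "commands": [
    {"x":0,"y":0,"z":0,"twist":0},
    {"x":0,"y":0,"z":0.01,"twist":0},
    {"x":0,"y":0,"z":0.02,"twist":0},
    {"x":0,"y":0,"z":0.03,"twist":0},
    {"x":0,"y":0,"z":0.03,"twist":0},
    {"x":0,"y":0,"z":0.03,"twist":0},
    {"x":0,"y":0,"z":0.02,"twist":0},
    {"x":0,"y":0,"z":0,"twist":0}
  ]
}}

```text
t: 4.4
ee_pos: [409.5, -331.1, 145.0]
tcp_rot: [-0.306, 0.952, -0.004, 0.002]
contact_force: [0.1, -0.3, -1.4]
opening: 64.7
```

```bash
python3 st.py
python3 - <<'E'
from h import *
cv2.imwrite("pics/s2.png",cv2.resize(manip.grab_frame("scene")[100:260,60:260,::-1],(750,600)))
E
```

```text
t 4.4 [ 409.5 -331.1  145. ] yaw 215.7 F [ 0.1 -0.3 -1.4] op 64.7 [-0.81  0.04 -0.08  1.44 -0.   -1.43]
```

View pics/s2.png

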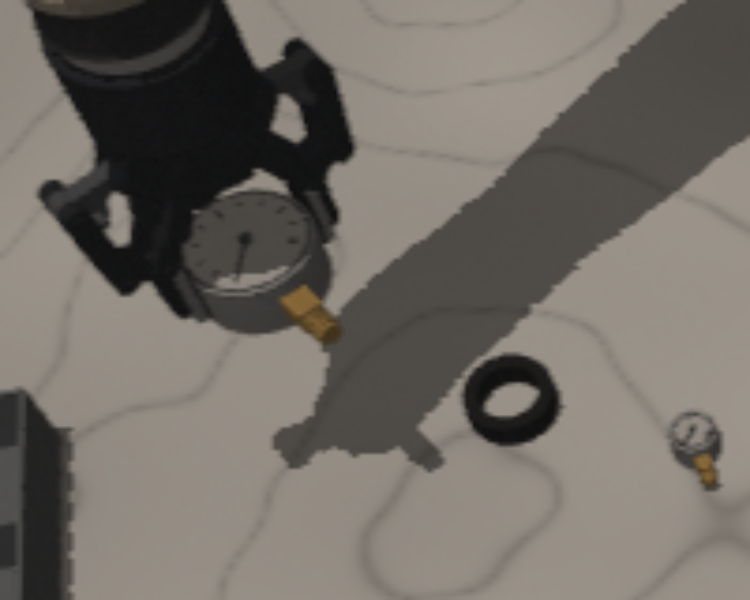

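Gauge63 is held level with its stem forward (stem tip at crop (330,325)). Next I move it to lane 1.

Call:
{"method": "arm_command", "body": {
  "commands": [
    {"x":0.01,"y":0.02,"z":0,"twist":-2.5},
    {"x":0.016,"y":0.033,"z":0,"twist":-2.5},
    {"x":0.016,"y":0.033,"z":0,"twist":-2.5},
    {"x":0.016,"y":0.033,"z":0,"twist":-2.5},
    {"x":0.016,"y":0.033,"z":0,"twist":-2.5},
    {"x":0.016,"y":0.033,"z":0,"twist":-2.5},
    {"x":0.016,"y":0.033,"z":0,"twist":-2.5},
    {"x":0.016,"y":0.033,"z":0,"twist":-2.5}
  ]
}}

```text
t: 5.12
ee_pos: [528.1, -75.8, 136.3]
tcp_rot: [-0.135, 0.991, 0.001, -0.002]
contact_force: [1.0, -0.6, -1.8]
opening: 64.9
```

Call:
{"method": "arm_command", "body": {
  "commands": [
    {"x":0.016,"y":0.033,"z":0,"twist":-2.5},
    {"x":0.016,"y":0.033,"z":0,"twist":-2.5},
    {"x":0.016,"y":0.033,"z":0,"twist":-2.5},
    {"x":0.016,"y":0.033,"z":0,"twist":-2.5},
    {"x":0.016,"y":0.033,"z":0,"twist":-2.5},
    {"x":0.014,"y":0.035,"z":0,"twist":-2.5},
    {"x":0,"y":0,"z":0,"twist":0},
    {"x":0,"y":0,"z":0,"twist":0}
  ]
}}

```text
t: 5.78
ee_pos: [621.8, 124.0, 135.4]
tcp_rot: [-0.008, 1.0, -0.0, -0.003]
contact_force: [0.3, -0.2, -2.1]
opening: 64.8
```

```bash
python3 st.py
python3 - <<'E'
from h import *
for n in("top","scene"):cv2.imwrite(f"pics/{n}3.png",manip.grab_frame(n)[:,:,::-1])
E
```

```text
t 5.78 [621.8 124.  135.4] yaw 180.9 F [ 0.3 -0.2 -2.1] op 64.8 [ 0.09  0.34  0.24  1.48 -0.    0.08]
```

View pics/scene3.png

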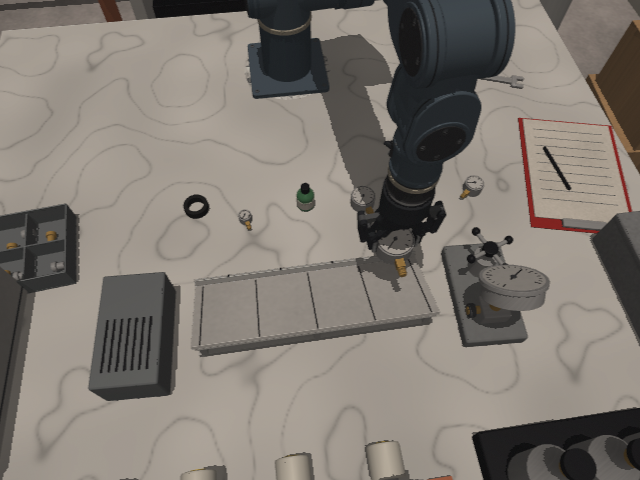

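Call:
{"method": "arm_command", "body": {
  "commands": [
    {"x":0,"y":0,"z":-0.02,"twist":-0.5},
    {"x":0,"y":0,"z":-0.02,"twist":0},
    {"x":0,"y":0,"z":-0.02,"twist":0},
    {"x":0,"y":0,"z":-0.012,"twist":0},
    {"x":0,"y":0,"z":-0.007,"twist":0},
    {"x":0,"y":0,"z":0,"twist":0},
    {"x":0,"y":0,"z":0,"twist":0}
  ],
  "squeeze": 25
}}

```text
t: 6.47
ee_pos: [623.3, 121.3, 60.4]
tcp_rot: [-0.001, 1.0, -0.0, -0.0]
contact_force: [0.5, 0.4, -1.0]
opening: 64.8
```

Call:
{"method": "arm_command", "body": {
  "commands": [
    {"x":0,"y":0,"z":-0.003,"twist":0},
    {"x":0,"y":0,"z":-0.003,"twist":0},
    {"x":0,"y":0,"z":-0.003,"twist":0}
  ],
  "squeeze": 20
}}

```text
t: 6.72
ee_pos: [624.5, 122.1, 52.6]
tcp_rot: [-0.001, 1.0, 0.0, 0.001]
contact_force: [-0.1, -0.0, -1.3]
opening: 65.1
```

```bash
python3 st.py
python3 - <<'E'
from h import *
cv2.imwrite("pics/s4.png",cv2.resize(manip.grab_frame("scene")[180:340,320:520,::-1],(750,600)))
E
```

```text
t 6.72 [624.5 122.1  52.6] yaw 180.2 F [-0.1 -0.  -1.3] op 65.1 [ 0.09  0.36  0.11  1.31 -0.    0.08]
```

View pics/s4.png

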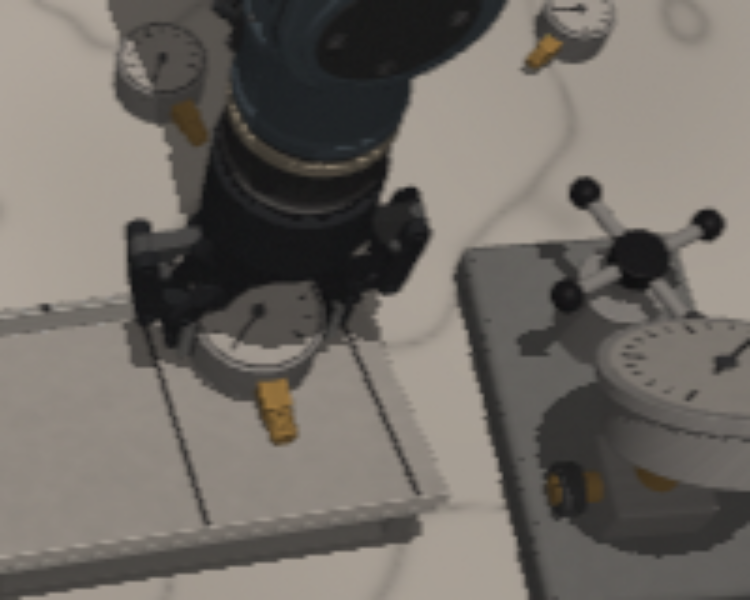

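Gauge63 is centred between the lane lines and close to the deck, with the stem up-slope. I keep lowering it.

Call:
{"method": "arm_command", "body": {
  "commands": [
    {"x":0,"y":0.001,"z":-0.003,"twist":0},
    {"x":0,"y":0,"z":-0.003,"twist":0},
    {"x":0,"y":0,"z":0,"twist":0}
  ]
}}

```text
t: 7.02
ee_pos: [623.4, 122.8, 47.0]
tcp_rot: [-0.001, 1.0, -0.0, 0.0]
contact_force: [-4.0, -1.9, 6.8]
opening: 65.3
```

Call:
{"method": "arm_command", "body": {
  "commands": [
    {"x":0,"y":0,"z":-0.003,"twist":0},
    {"x":0,"y":0,"z":-0.003,"twist":0},
    {"x":0,"y":0,"z":0,"twist":0}
  ]
}}

```text
t: 7.27
ee_pos: [622.3, 123.0, 42.2]
tcp_rot: [-0.002, 1.0, -0.0, -0.001]
contact_force: [-10.1, -1.7, 12.3]
opening: 64.4
```

Call:
{"method": "arm_command", "body": {
  "commands": [
    {"x":0,"y":0,"z":0,"twist":0},
    {"x":0,"y":0,"z":0,"twist":0},
    {"x":0,"y":0,"z":0,"twist":0},
    {"x":0,"y":0,"z":0,"twist":0}
  ],
  "hand": 0.078
}}

```text
t: 7.6
ee_pos: [623.6, 123.1, 39.0]
tcp_rot: [-0.001, 1.0, 0.0, 0.0]
contact_force: [0.4, -0.3, 0.1]
opening: 77.9
```

```bash
python3 st.py
python3 - <<'E'
from h import *
cv2.imwrite("pics/s5.png",cv2.resize(manip.grab_frame("scene")[180:340,320:520,::-1],(750,600)))
E
```

```text
t 7.6 [623.6 123.1  39. ] yaw 180.2 F [ 0.4 -0.3  0.1] op 77.9 [0.09 0.37 0.09 1.29 0.   0.09]
```

View pics/s5.png

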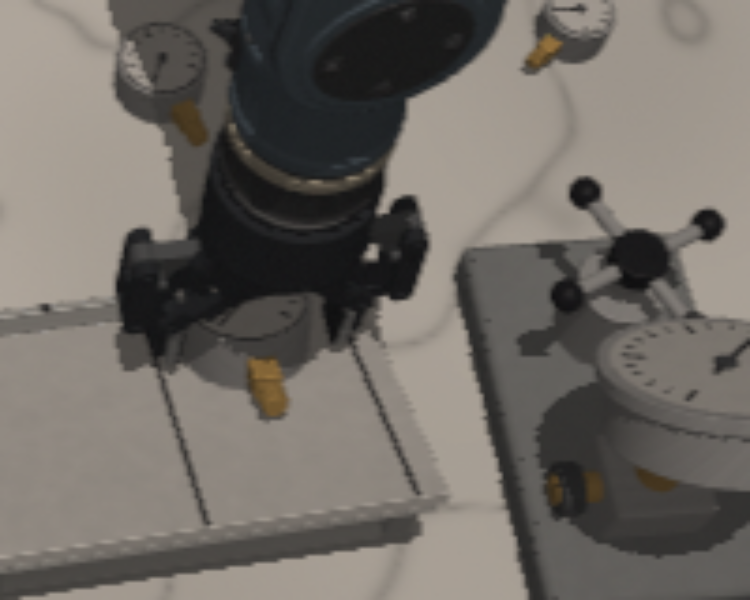

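The gauge lies flat and has slid down. I rise, then go to gauge50.

Call:
{"method": "arm_command", "body": {
  "commands": [
    {"x":0,"y":0,"z":0.02,"twist":0},
    {"x":0,"y":0,"z":0.03,"twist":0},
    {"x":0,"y":0,"z":0.03,"twist":0},
    {"x":-0.02,"y":0,"z":0.02,"twist":2},
    {"x":-0.035,"y":-0.002,"z":0,"twist":3},
    {"x":-0.035,"y":-0.002,"z":0,"twist":3},
    {"x":-0.035,"y":-0.002,"z":0,"twist":3},
    {"x":-0.035,"y":-0.002,"z":0,"twist":3}
  ],
  "hand": 0.0854
}}

```text
t: 8.32
ee_pos: [462.1, 114.9, 139.1]
tcp_rot: [-0.125, 0.992, 0.0, 0.0]
contact_force: [-0.1, -0.2, 0.7]
opening: 85.8
```

Call:
{"method": "arm_command", "body": {
  "commands": [
    {"x":-0.03,"y":-0.003,"z":0,"twist":3},
    {"x":0,"y":0,"z":0,"twist":0},
    {"x":0,"y":0,"z":0,"twist":0}
  ]
}}

```text
t: 8.57
ee_pos: [432.1, 112.0, 138.9]
tcp_rot: [-0.149, 0.989, 0.0, -0.0]
contact_force: [0.6, 0.6, 1.1]
opening: 85.4
```

```bash
python3 st.py
python3 - <<'E'
from h import *
t=manip.grab_frame("top")[:,:,::-1]
cv2.imwrite("pics/t6.png",cv2.resize(t[150:300,160:360],(800,600)))
cv2.imwrite("pics/s6.png",cv2.resize(manip.grab_frame("scene")[180:340,320:520,::-1],(750,600)))
E
```

```text
t 8.57 [432.1 112.  138.9] yaw 197.2 F [0.6 0.6 1.1] op 85.4 [ 0.1  -0.16 -0.28  1.45  0.   -0.2 ]
```

View pics/t6.png

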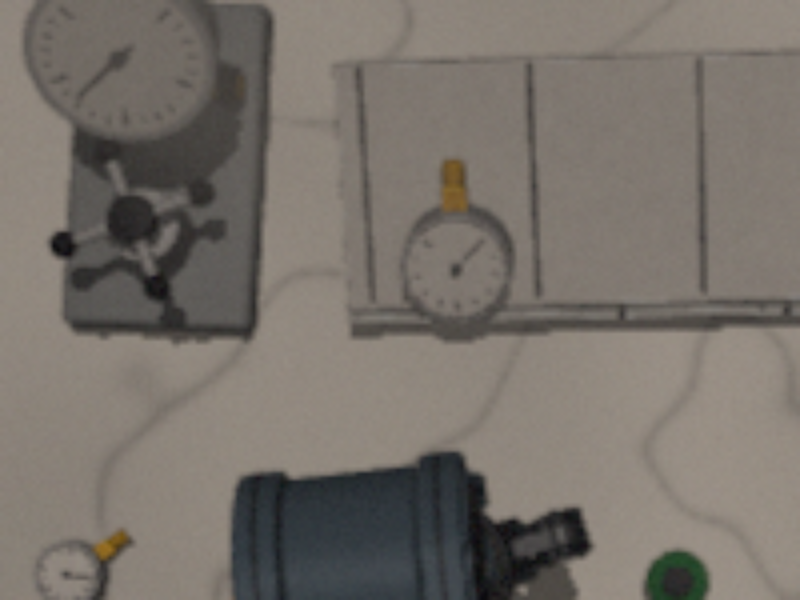

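View pics/s6.png

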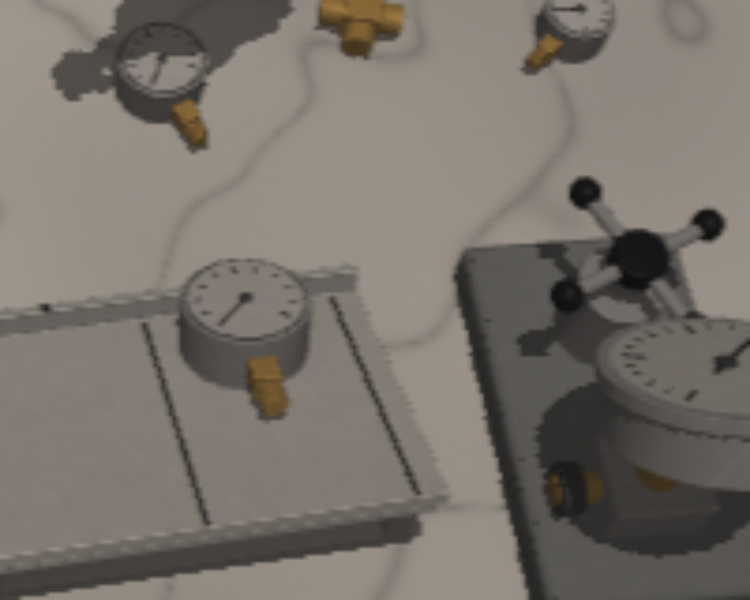

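Gauge63 is flat against the stop in lane 1 with its stem up-slope (top crop: case (457,266), stem (454,185)). Next I grasp gauge50.

Call:
{"method": "arm_command", "body": {
  "commands": [
    {"x":0,"y":0,"z":-0.03,"twist":0},
    {"x":0,"y":0,"z":-0.03,"twist":0},
    {"x":0,"y":0,"z":-0.03,"twist":0},
    {"x":0,"y":0,"z":-0.02,"twist":0},
    {"x":0,"y":0,"z":-0.015,"twist":0},
    {"x":0,"y":0,"z":-0.01,"twist":0},
    {"x":0,"y":0,"z":-0.004,"twist":0},
    {"x":0,"y":0,"z":0,"twist":0}
  ]
}}

```text
t: 9.33
ee_pos: [433.7, 111.9, -0.4]
tcp_rot: [-0.149, 0.989, 0.0, -0.001]
contact_force: [0.7, 0.0, -0.2]
opening: 85.2
```

Call:
{"method": "arm_command", "body": {
  "commands": [
    {"x":0,"y":0,"z":0,"twist":0},
    {"x":0,"y":0,"z":0,"twist":0},
    {"x":0,"y":0,"z":0,"twist":0},
    {"x":0,"y":0,"z":0,"twist":0},
    {"x":0,"y":0,"z":0,"twist":0},
    {"x":0,"y":0,"z":0,"twist":0},
    {"x":0,"y":0,"z":0,"twist":0}
  ],
  "hand": 0.042,
  "squeeze": 40
}}

```text
t: 9.92
ee_pos: [435.1, 112.3, 2.0]
tcp_rot: [-0.149, 0.989, 0.0, 0.002]
contact_force: [0.2, 0.3, 4.7]
opening: 50.6
```

Call:
{"method": "arm_command", "body": {
  "commands": [
    {"x":0,"y":0,"z":0.015,"twist":0},
    {"x":0,"y":0,"z":0.03,"twist":0},
    {"x":0,"y":0,"z":0.035,"twist":0},
    {"x":0.01,"y":-0.005,"z":0.035,"twist":-2},
    {"x":0.03,"y":-0.015,"z":0.01,"twist":-2.5},
    {"x":0.035,"y":-0.016,"z":0,"twist":-2.5},
    {"x":0.035,"y":-0.016,"z":0,"twist":-2.5},
    {"x":0.035,"y":-0.016,"z":0,"twist":-2.5}
  ]
}}

```text
t: 10.58
ee_pos: [579.6, 43.2, 125.3]
tcp_rot: [-0.044, 0.999, -0.0, 0.0]
contact_force: [-0.1, 1.1, -1.6]
opening: 51.0
```

Call:
{"method": "arm_command", "body": {
  "commands": [
    {"x":0.03,"y":-0.015,"z":0,"twist":-2.5},
    {"x":0.011,"y":-0.005,"z":0,"twist":-2.3},
    {"x":0,"y":0,"z":0,"twist":0},
    {"x":0,"y":0,"z":0,"twist":0},
    {"x":0,"y":0,"z":0,"twist":0}
  ]
}}

```text
t: 11.0
ee_pos: [618.1, 24.5, 124.5]
tcp_rot: [-0.004, 1.0, 0.0, -0.001]
contact_force: [-1.0, -0.6, -2.4]
opening: 50.9
```

```bash
python3 st.py
python3 - <<'E'
from h import *
cv2.imwrite("pics/s7.png",cv2.resize(manip.grab_frame("scene")[180:340,260:460,::-1],(750,600)))
q=[588.8,-25.93,.00756]
C=bp("top",*crop((160,150),457,266),22+33*np.sin(a)+32*np.cos(a));print(C,deckpt(q,33,150,32))
E
```

```text
t 11.0 [618.1  24.5 124.5] yaw 180.4 F [-1.  -0.6 -2.4] op 50.9 [-0.07  0.3   0.17  1.45  0.   -0.08]
[609.03873194 119.51812555  64.03190093] [606.27513521 124.20640116  64.03190093]
```

View pics/s7.png

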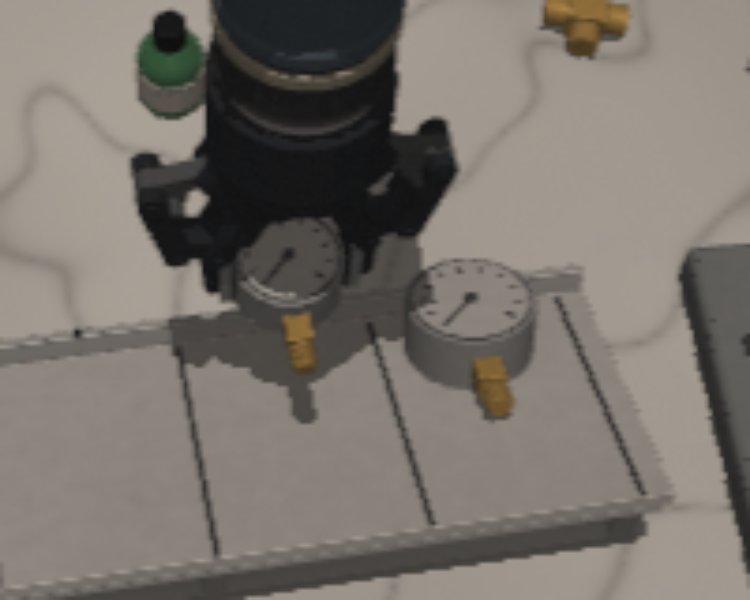

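Gauge63 measures about 4 mm off its lane middle, towards -y. For gauge50 I'll bias the placement by +3 mm in y.

Call:
{"method": "arm_command", "body": {
  "commands": [
    {"x":0,"y":0.003,"z":-0.02,"twist":0},
    {"x":0,"y":0,"z":-0.025,"twist":0},
    {"x":0,"y":0,"z":-0.015,"twist":0},
    {"x":0,"y":0,"z":-0.008,"twist":0},
    {"x":0,"y":0,"z":-0.004,"twist":0},
    {"x":0,"y":0,"z":0,"twist":0},
    {"x":0,"y":0,"z":0,"twist":0}
  ],
  "squeeze": 20
}}

```text
t: 11.63
ee_pos: [619.8, 27.2, 54.4]
tcp_rot: [-0.003, 1.0, -0.0, 0.001]
contact_force: [0.6, 0.2, -1.5]
opening: 50.7
```

Call:
{"method": "arm_command", "body": {
  "commands": [
    {"x":0,"y":0,"z":-0.003,"twist":0},
    {"x":0,"y":0,"z":-0.003,"twist":0},
    {"x":0,"y":0,"z":-0.002,"twist":0},
    {"x":0,"y":0,"z":0,"twist":0}
  ]
}}

```text
t: 11.97
ee_pos: [620.4, 26.9, 46.8]
tcp_rot: [-0.003, 1.0, -0.0, 0.001]
contact_force: [-1.2, 0.3, 3.2]
opening: 50.7
```

Call:
{"method": "arm_command", "body": {
  "commands": [
    {"x":0,"y":0,"z":-0.003,"twist":0},
    {"x":0,"y":0,"z":-0.002,"twist":0},
    {"x":0,"y":0,"z":0,"twist":0}
  ]
}}

```text
t: 12.22
ee_pos: [619.9, 26.9, 44.0]
tcp_rot: [-0.003, 1.0, -0.0, 0.001]
contact_force: [-6.0, 0.1, 12.0]
opening: 50.8
```

Call:
{"method": "arm_command", "body": {
  "commands": [
    {"x":0,"y":0,"z":-0.003,"twist":0},
    {"x":0,"y":0,"z":0,"twist":0}
  ]
}}

```text
t: 12.38
ee_pos: [619.4, 26.9, 41.5]
tcp_rot: [-0.003, 1.0, -0.0, 0.001]
contact_force: [-8.0, 0.1, 15.4]
opening: 51.0
```

Call:
{"method": "arm_command", "body": {
  "commands": [
    {"x":0,"y":0,"z":0,"twist":0},
    {"x":0,"y":0,"z":0,"twist":0},
    {"x":0,"y":0,"z":0,"twist":0},
    {"x":0,"y":0,"z":0,"twist":0}
  ],
  "hand": 0.066
}}

```text
t: 12.72
ee_pos: [619.3, 27.0, 36.7]
tcp_rot: [-0.003, 1.0, 0.0, -0.0]
contact_force: [0.2, -0.0, 0.8]
opening: 65.8
```

Call:
{"method": "arm_command", "body": {
  "commands": [
    {"x":0,"y":0,"z":0.02,"twist":0},
    {"x":0,"y":0,"z":0.03,"twist":0},
    {"x":0,"y":0,"z":0.03,"twist":0},
    {"x":0,"y":0,"z":0.03,"twist":0},
    {"x":-0.02,"y":0.02,"z":0.01,"twist":0},
    {"x":-0.02,"y":0.03,"z":0,"twist":0},
    {"x":-0.02,"y":0.03,"z":0,"twist":0},
    {"x":-0.02,"y":0.03,"z":0,"twist":0}
  ]
}}

```text
t: 13.38
ee_pos: [538.9, 137.7, 157.4]
tcp_rot: [-0.002, 1.0, 0.0, 0.0]
contact_force: [0.3, 0.4, 0.1]
opening: 66.1
```

```bash
python3 st.py
python3 - <<'E'
from h import *
t=manip.grab_frame("top")[:,:,::-1]
cv2.imwrite("pics/t8.png",cv2.resize(t[150:300,160:360],(800,600)))
cv2.imwrite("pics/s8.png",cv2.resize(manip.grab_frame("scene")[180:340,300:500,::-1],(750,600)))
E
```

```text
t 13.38 [538.9 137.7 157.4] yaw 180.3 F [0.3 0.4 0.1] op 66.1 [0.13 0.12 0.03 1.48 0.   0.12]
```

View pics/t8.png

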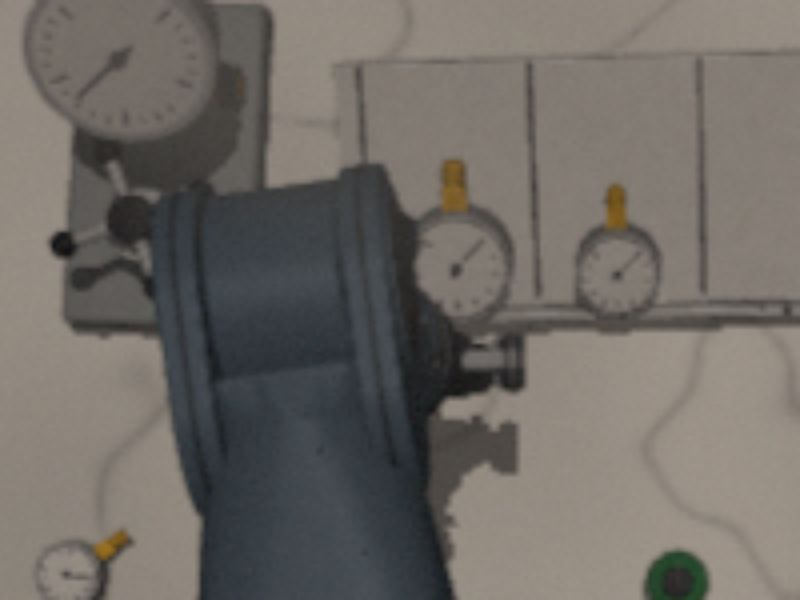

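View pics/s8.png

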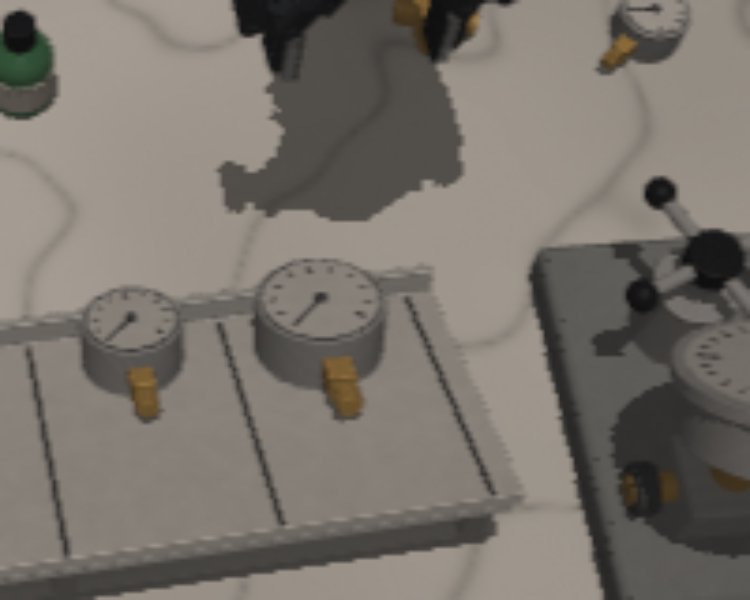

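Gauge50 sits centred in lane 2 (top crop (618,273)), flat and against the stop. Now gauge40.

Call:
{"method": "arm_command", "body": {
  "commands": [
    {"x":-0.0135,"y":0.027,"z":-0.005,"twist":-6.7},
    {"x":-0.0135,"y":0.027,"z":-0.005,"twist":-6.7},
    {"x":-0.0135,"y":0.027,"z":-0.005,"twist":-6.7},
    {"x":-0.0135,"y":0.027,"z":-0.005,"twist":-6.7},
    {"x":-0.0135,"y":0.027,"z":-0.005,"twist":-6.7},
    {"x":-0.0135,"y":0.027,"z":-0.005,"twist":-6.7},
    {"x":-0.0135,"y":0.027,"z":-0.005,"twist":-6.7},
    {"x":-0.0135,"y":0.029,"z":-0.005,"twist":-6.4}
  ],
  "hand": 0.075
}}

```text
t: 14.15
ee_pos: [431.2, 355.5, 116.6]
tcp_rot: [0.449, 0.894, -0.0, 0.0]
contact_force: [1.3, 0.3, -0.2]
opening: 74.6
```

Call:
{"method": "arm_command", "body": {
  "commands": [
    {"x":0,"y":0,"z":0,"twist":0},
    {"x":0,"y":0,"z":0,"twist":0}
  ]
}}

```text
t: 14.32
ee_pos: [430.7, 355.6, 116.2]
tcp_rot: [0.444, 0.896, -0.001, -0.0]
contact_force: [-0.5, -0.8, 0.2]
opening: 75.3
```

```bash
python3 st.py
python3 - <<'E'
from h import *
cv2.imwrite("pics/s9.png",cv2.resize(manip.grab_frame("scene")[100:260,380:580,::-1],(750,600)))
E
```

```text
t 14.32 [430.7 355.6 116.2] yaw 127.3 F [-0.5 -0.8  0.2] op 75.3 [ 0.57  0.14 -0.03  1.4  -0.    1.49]
```

View pics/s9.png

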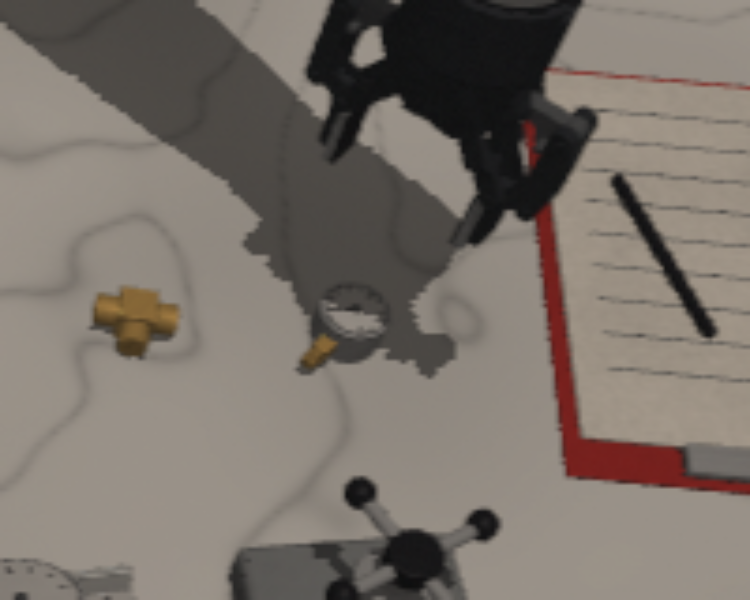

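Run:
```python
from h import *
C=bp("scene",*crop((380,100),352,308,3.75),26);S=bp("scene",*crop((380,100),305,364,3.75),12);d=S-C;print(C,S,np.degrees(np.arctan2(d[1],d[0])))
```

```text
[430.25789243 358.31431896  26.        ] [455.56551963 326.78365773  12.        ] -51.24823595787007
```

The scene view confirms gauge40's heading at about -52° and its position within 3 mm. Grasping it.

Call:
{"method": "arm_command", "body": {
  "commands": [
    {"x":0,"y":0.001,"z":-0.03,"twist":0.6},
    {"x":0,"y":0,"z":-0.03,"twist":0},
    {"x":0,"y":0,"z":-0.02,"twist":0},
    {"x":0,"y":0,"z":-0.015,"twist":0},
    {"x":0,"y":0,"z":-0.012,"twist":0},
    {"x":0,"y":0,"z":-0.007,"twist":0},
    {"x":0,"y":0,"z":0,"twist":0},
    {"x":0,"y":0,"z":0,"twist":0}
  ]
}}

```text
t: 15.03
ee_pos: [432.1, 355.6, 3.7]
tcp_rot: [0.441, 0.897, 0.0, 0.0]
contact_force: [-0.2, 0.4, 0.4]
opening: 74.9
```

Call:
{"method": "arm_command", "body": {
  "commands": [
    {"x":0,"y":0,"z":0,"twist":0},
    {"x":0,"y":0,"z":0,"twist":0},
    {"x":0,"y":0,"z":0,"twist":0},
    {"x":0,"y":0,"z":0,"twist":0},
    {"x":0,"y":0,"z":0,"twist":0},
    {"x":0,"y":0,"z":0,"twist":0},
    {"x":0,"y":0,"z":0,"twist":0}
  ],
  "hand": 0.032,
  "squeeze": 35
}}

```text
t: 15.62
ee_pos: [432.7, 356.8, 5.0]
tcp_rot: [0.441, 0.898, 0.001, 0.001]
contact_force: [0.4, -0.2, 5.4]
opening: 39.8
```

Call:
{"method": "arm_command", "body": {
  "commands": [
    {"x":0,"y":0,"z":0.015,"twist":0},
    {"x":0,"y":0,"z":0.03,"twist":0},
    {"x":0,"y":0,"z":0.035,"twist":0},
    {"x":0,"y":0,"z":0.035,"twist":0},
    {"x":0.008,"y":-0.018,"z":0.01,"twist":4},
    {"x":0.015,"y":-0.035,"z":0,"twist":4.4},
    {"x":0.015,"y":-0.035,"z":0,"twist":4.4},
    {"x":0.015,"y":-0.035,"z":0,"twist":4.4}
  ]
}}

```text
t: 16.28
ee_pos: [484.4, 232.1, 128.3]
tcp_rot: [0.299, 0.954, -0.0, 0.0]
contact_force: [0.8, 0.1, -0.7]
opening: 39.4
```

Call:
{"method": "arm_command", "body": {
  "commands": [
    {"x":0.015,"y":-0.035,"z":0,"twist":4.4},
    {"x":0.015,"y":-0.035,"z":0,"twist":4.4},
    {"x":0.015,"y":-0.035,"z":0,"twist":4.4},
    {"x":0.015,"y":-0.035,"z":0,"twist":4.4},
    {"x":0.015,"y":-0.035,"z":0,"twist":4.4},
    {"x":0.015,"y":-0.035,"z":0,"twist":4.4},
    {"x":0.015,"y":-0.035,"z":0,"twist":4.4},
    {"x":0.015,"y":-0.035,"z":0,"twist":4.4}
  ]
}}

```text
t: 16.95
ee_pos: [604.2, -48.6, 127.3]
tcp_rot: [-0.002, 1.0, 0.0, -0.001]
contact_force: [0.9, 0.3, 0.0]
opening: 39.9
```

Call:
{"method": "arm_command", "body": {
  "commands": [
    {"x":0.01,"y":-0.027,"z":0,"twist":0},
    {"x":0,"y":0,"z":0,"twist":0},
    {"x":0,"y":0,"z":0,"twist":0}
  ]
}}

```text
t: 17.2
ee_pos: [614.0, -75.6, 127.0]
tcp_rot: [0.001, 1.0, 0.0, -0.001]
contact_force: [-0.1, 0.8, -0.5]
opening: 39.8
```

```bash
python3 st.py
python3 - <<'E'
from h import *
cv2.imwrite("pics/s10.png",cv2.resize(manip.grab_frame("scene")[180:340,220:420,::-1],(750,600)))
E
```

```text
t 17.2 [614.  -75.6 127. ] yaw 179.9 F [-0.1  0.8 -0.5] op 39.8 [-0.23  0.3   0.17  1.45  0.   -0.23]
```

View pics/s10.png

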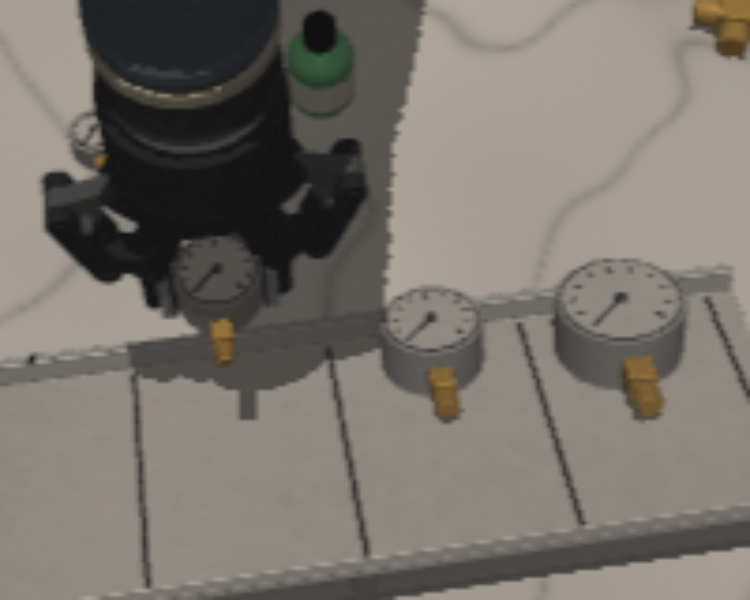

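Call:
{"method": "arm_command", "body": {
  "commands": [
    {"x":0,"y":0.002,"z":-0.025,"twist":0.5},
    {"x":0,"y":0,"z":-0.025,"twist":0},
    {"x":0,"y":0,"z":-0.015,"twist":0},
    {"x":0,"y":0,"z":-0.008,"twist":0},
    {"x":0,"y":0,"z":-0.004,"twist":0},
    {"x":0,"y":0,"z":0,"twist":0},
    {"x":0,"y":0,"z":0,"twist":0}
  ],
  "squeeze": 20
}}

```text
t: 17.83
ee_pos: [615.0, -71.5, 52.4]
tcp_rot: [-0.005, 1.0, -0.0, 0.001]
contact_force: [0.3, 0.0, -0.5]
opening: 40.0
```

Call:
{"method": "arm_command", "body": {
  "commands": [
    {"x":0,"y":0,"z":-0.003,"twist":0},
    {"x":0,"y":0,"z":-0.003,"twist":0},
    {"x":0,"y":0,"z":0,"twist":0}
  ]
}}

```text
t: 18.08
ee_pos: [614.7, -72.1, 45.6]
tcp_rot: [-0.005, 1.0, -0.0, 0.0]
contact_force: [-0.8, -0.6, -1.2]
opening: 39.4
```

Call:
{"method": "arm_command", "body": {
  "commands": [
    {"x":0,"y":0,"z":-0.003,"twist":0},
    {"x":0,"y":0,"z":-0.002,"twist":0},
    {"x":0,"y":0,"z":0,"twist":0}
  ]
}}

```text
t: 18.33
ee_pos: [615.2, -72.2, 42.4]
tcp_rot: [-0.005, 1.0, -0.0, 0.001]
contact_force: [-3.3, 0.2, 5.6]
opening: 39.9
```

Call:
{"method": "arm_command", "body": {
  "commands": [
    {"x":0,"y":-0.001,"z":-0.003,"twist":0},
    {"x":0,"y":0,"z":0,"twist":0}
  ]
}}

```text
t: 18.5
ee_pos: [615.1, -72.6, 41.1]
tcp_rot: [-0.005, 1.0, 0.0, 0.001]
contact_force: [-5.7, 2.5, 12.9]
opening: 39.8
```

Call:
{"method": "arm_command", "body": {
  "commands": [
    {"x":0,"y":0,"z":0,"twist":0},
    {"x":0,"y":0,"z":0,"twist":0},
    {"x":0,"y":0,"z":0,"twist":0},
    {"x":0,"y":0,"z":0,"twist":0}
  ],
  "hand": 0.055
}}

```text
t: 18.83
ee_pos: [614.2, -73.1, 36.8]
tcp_rot: [-0.005, 1.0, 0.0, -0.0]
contact_force: [-0.2, -0.3, -0.7]
opening: 54.7
```

Call:
{"method": "arm_command", "body": {
  "commands": [
    {"x":0,"y":0,"z":0.02,"twist":0},
    {"x":0,"y":0,"z":0.03,"twist":0},
    {"x":0,"y":0,"z":0.03,"twist":0},
    {"x":0,"y":0,"z":0.02,"twist":0},
    {"x":-0.035,"y":-0.012,"z":0,"twist":2},
    {"x":-0.035,"y":-0.012,"z":0,"twist":2},
    {"x":-0.035,"y":-0.012,"z":0,"twist":2},
    {"x":-0.035,"y":-0.012,"z":0,"twist":2}
  ]
}}

```text
t: 19.5
ee_pos: [473.0, -121.3, 136.7]
tcp_rot: [-0.076, 0.997, -0.0, -0.0]
contact_force: [-0.9, -0.6, 0.6]
opening: 55.1
```

Call:
{"method": "arm_command", "body": {
  "commands": [
    {"x":-0.033,"y":-0.014,"z":0,"twist":4},
    {"x":0,"y":0,"z":0,"twist":0},
    {"x":0,"y":0,"z":0,"twist":0}
  ]
}}

```text
t: 19.75
ee_pos: [439.9, -135.3, 136.7]
tcp_rot: [-0.108, 0.994, 0.0, -0.0]
contact_force: [0.2, -0.5, 0.5]
opening: 55.0
```

```bash
python3 st.py
python3 - <<'E'
from h import *
t=manip.grab_frame("top")[:,:,::-1]
cv2.imwrite("pics/t11.png",cv2.resize(t[150:300,240:440],(800,600)))
cv2.imwrite("pics/s11.png",cv2.resize(manip.grab_frame("scene")[180:340,200:400,::-1],(750,600)))
E
```

```text
t 19.75 [ 439.9 -135.3  136.7] yaw 192.4 F [ 0.2 -0.5  0.5] op 55.0 [-0.44 -0.12 -0.25  1.44  0.   -0.66]
```

View pics/t11.png

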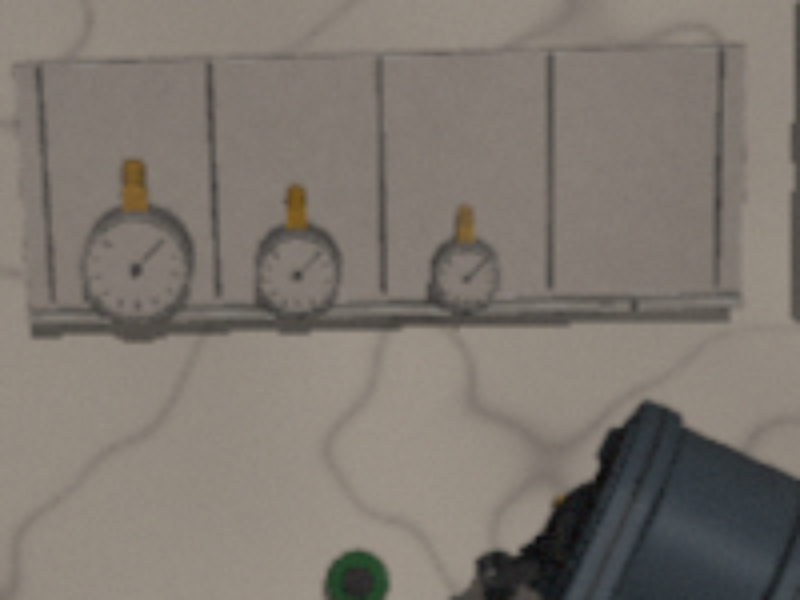

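View pics/s11.png

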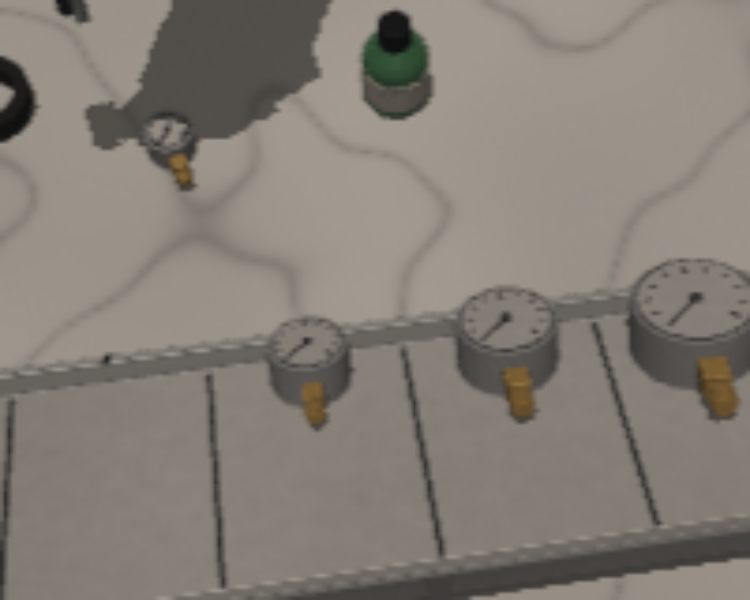

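Gauge40 is centred in lane 3 (466,272). I check the pose of gauge27 from the scene view.

Run:
```python
from h import *
C=bp("scene",*crop((200,180),169,132,3.75),20);S=bp("scene",*crop((200,180),185,186,3.75),9);d=S-C;print(C,S,np.degrees(np.arctan2(d[1],d[0])))
q=[588.8,-25.93,.00756]
for u,v,x,y,z in((135,269,33,150,32),(298,274,26,50,29),(466,272,20.5,-50,26)):
    D=deckpt(q,x,y,z);C=bp("top",*crop((240,150),u,v),D[2]);print(C.round(1),(C-D).round(1))
```

```text
[ 444.87695051 -135.14683701   20.        ] [ 474.11848723 -129.59402391    9.        ] 10.75214442816458
[607.3 120.7  64. ] [ 1.  -3.5  0. ]
[603.6  25.   58.6] [1.9 0.9 0. ]
[603.9 -74.2  53.8] [5.5 1.7 0. ]
```

Call:
{"method": "arm_command", "body": {
  "commands": [
    {"x":0.003,"y":-0.001,"z":-0.03,"twist":0},
    {"x":0,"y":0,"z":-0.03,"twist":0},
    {"x":0,"y":0,"z":-0.03,"twist":0},
    {"x":0,"y":0,"z":-0.02,"twist":0},
    {"x":0,"y":0,"z":-0.012,"twist":0},
    {"x":0,"y":0,"z":-0.008,"twist":0},
    {"x":0,"y":0,"z":-0.003,"twist":0},
    {"x":0,"y":0,"z":0,"twist":0}
  ]
}}

```text
t: 20.52
ee_pos: [445.0, -135.7, 3.9]
tcp_rot: [-0.11, 0.994, 0.0, -0.0]
contact_force: [-0.6, -0.1, 0.3]
opening: 55.0
```

Call:
{"method": "arm_command", "body": {
  "commands": [
    {"x":0,"y":0,"z":0,"twist":0},
    {"x":0,"y":0,"z":0,"twist":0},
    {"x":0,"y":0,"z":0,"twist":0},
    {"x":0,"y":0,"z":0,"twist":0},
    {"x":0,"y":0,"z":0,"twist":0},
    {"x":0,"y":0,"z":0,"twist":0}
  ],
  "hand": 0.018,
  "squeeze": 30
}}

```text
t: 21.02
ee_pos: [446.0, -136.6, 5.9]
tcp_rot: [-0.109, 0.994, -0.001, 0.002]
contact_force: [0.7, -0.5, 6.0]
opening: 26.7
```

Call:
{"method": "arm_command", "body": {
  "commands": [
    {"x":0,"y":0,"z":0.015,"twist":0},
    {"x":0,"y":0,"z":0.03,"twist":0},
    {"x":0,"y":0,"z":0.035,"twist":0},
    {"x":0,"y":0,"z":0.035,"twist":0},
    {"x":0.02,"y":-0.005,"z":0.005,"twist":-2},
    {"x":0.035,"y":-0.008,"z":0,"twist":-2},
    {"x":0.035,"y":-0.008,"z":0,"twist":-2},
    {"x":0.035,"y":-0.008,"z":0,"twist":-2}
  ]
}}

```text
t: 21.68
ee_pos: [570.4, -165.3, 124.2]
tcp_rot: [-0.039, 0.999, -0.0, -0.0]
contact_force: [-0.1, -0.0, -0.6]
opening: 26.8
```

Call:
{"method": "arm_command", "body": {
  "commands": [
    {"x":0.03,"y":-0.007,"z":0,"twist":-2},
    {"x":0.011,"y":-0.003,"z":0,"twist":-2},
    {"x":0,"y":0,"z":0,"twist":0},
    {"x":0,"y":0,"z":0,"twist":0},
    {"x":0,"y":0,"z":0,"twist":0}
  ]
}}

```text
t: 22.1
ee_pos: [609.1, -174.6, 123.7]
tcp_rot: [-0.005, 1.0, 0.0, -0.001]
contact_force: [0.4, -0.7, -0.4]
opening: 26.5
```

```bash
python3 st.py
python3 - <<'E'
from h import *
cv2.imwrite("pics/s12.png",cv2.resize(manip.grab_frame("scene")[180:340,180:380,::-1],(750,600)))
E
```

```text
t 22.1 [ 609.1 -174.6  123.7] yaw 180.6 F [ 0.4 -0.7 -0.4] op 26.5 [-0.38  0.34  0.22  1.45 -0.   -0.4 ]
```

View pics/s12.png

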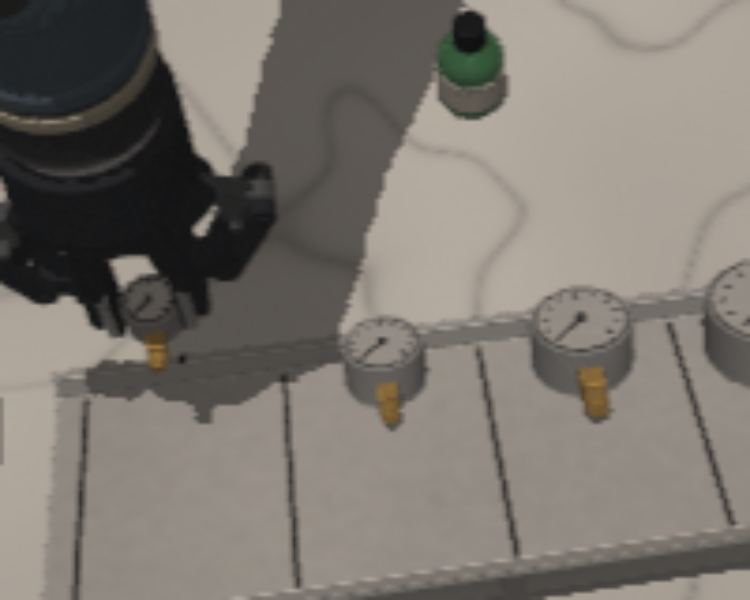

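Call:
{"method": "arm_command", "body": {
  "commands": [
    {"x":0.002,"y":0,"z":-0.025,"twist":0},
    {"x":0,"y":0,"z":-0.025,"twist":0},
    {"x":0,"y":0,"z":-0.015,"twist":0},
    {"x":0,"y":0,"z":-0.008,"twist":0},
    {"x":0,"y":0,"z":-0.004,"twist":0},
    {"x":0,"y":0,"z":0,"twist":0},
    {"x":0,"y":0,"z":0,"twist":0}
  ],
  "squeeze": 20
}}

```text
t: 22.73
ee_pos: [612.8, -175.2, 48.6]
tcp_rot: [-0.005, 1.0, -0.0, 0.001]
contact_force: [-0.3, 0.3, 0.1]
opening: 26.6
```

Call:
{"method": "arm_command", "body": {
  "commands": [
    {"x":0,"y":0,"z":-0.002,"twist":0},
    {"x":0,"y":0,"z":-0.002,"twist":0},
    {"x":0,"y":0,"z":0,"twist":0}
  ]
}}

```text
t: 22.98
ee_pos: [612.9, -175.2, 44.0]
tcp_rot: [-0.005, 1.0, -0.0, 0.001]
contact_force: [0.4, -0.2, -1.5]
opening: 26.9
```

Call:
{"method": "arm_command", "body": {
  "commands": [
    {"x":0,"y":0,"z":-0.002,"twist":0},
    {"x":0,"y":0,"z":-0.001,"twist":0},
    {"x":0,"y":0,"z":0,"twist":0}
  ]
}}

```text
t: 23.23
ee_pos: [612.6, -175.1, 40.5]
tcp_rot: [-0.005, 1.0, -0.0, 0.0]
contact_force: [0.3, -0.1, 1.9]
opening: 26.5
```

Call:
{"method": "arm_command", "body": {
  "commands": [
    {"x":0,"y":0.001,"z":-0.002,"twist":0},
    {"x":0,"y":0,"z":0,"twist":0}
  ]
}}

```text
t: 23.4
ee_pos: [612.6, -175.0, 39.9]
tcp_rot: [-0.005, 1.0, -0.001, 0.0]
contact_force: [-2.9, -0.8, 6.1]
opening: 26.8
```

Call:
{"method": "arm_command", "body": {
  "commands": [
    {"x":0,"y":0,"z":0,"twist":0},
    {"x":0,"y":0,"z":0,"twist":0},
    {"x":0,"y":0,"z":0,"twist":0},
    {"x":0,"y":0,"z":0,"twist":0}
  ],
  "hand": 0.042
}}

```text
t: 23.73
ee_pos: [612.2, -173.7, 37.7]
tcp_rot: [-0.005, 1.0, 0.0, -0.0]
contact_force: [-0.4, -0.2, 0.1]
opening: 41.9
```

Call:
{"method": "arm_command", "body": {
  "commands": [
    {"x":0,"y":0,"z":0.02,"twist":0},
    {"x":0,"y":0,"z":0.03,"twist":0},
    {"x":0,"y":0,"z":0.03,"twist":0},
    {"x":0,"y":0,"z":0.02,"twist":0},
    {"x":-0.035,"y":0,"z":0.01,"twist":0},
    {"x":-0.035,"y":0,"z":0.01,"twist":0},
    {"x":-0.035,"y":0,"z":0.01,"twist":0},
    {"x":-0.035,"y":0,"z":0.01,"twist":0}
  ]
}}

```text
t: 24.4
ee_pos: [471.1, -173.7, 178.2]
tcp_rot: [-0.005, 1.0, 0.0, -0.0]
contact_force: [-0.6, -0.0, 1.3]
opening: 42.3
```

Call:
{"method": "arm_command", "body": {
  "commands": [
    {"x":-0.035,"y":0,"z":0,"twist":0},
    {"x":-0.035,"y":0,"z":0,"twist":0},
    {"x":-0.035,"y":0,"z":0,"twist":0},
    {"x":-0.03,"y":0,"z":0,"twist":0},
    {"x":0,"y":0,"z":0,"twist":0},
    {"x":0,"y":0,"z":0,"twist":0}
  ]
}}

```text
t: 24.9
ee_pos: [336.8, -174.0, 178.3]
tcp_rot: [-0.004, 1.0, -0.0, 0.001]
contact_force: [0.5, -1.4, -0.7]
opening: 42.5
```

```bash
python3 st.py
python3 - <<'E'
from h import *
t=manip.grab_frame("top")[:,:,::-1];s=manip.grab_frame("scene")[:,:,::-1]
cv2.imwrite("pics/top13.png",t);cv2.imwrite("pics/scene13.png",s)
cv2.imwrite("pics/t13.png",cv2.resize(t[180:240,240:440],(800,240),interpolation=cv2.INTER_CUBIC))
cv2.imwrite("pics/t13a.png",cv2.resize(t[185:240,245:345],(800,440),interpolation=cv2.INTER_CUBIC))
cv2.imwrite("pics/t13b.png",cv2.resize(t[185:240,335:435],(800,440),interpolation=cv2.INTER_CUBIC))
cv2.imwrite("pics/s13.png",cv2.resize(s[230:350,190:450],(780,360),interpolation=cv2.INTER_CUBIC))
E
```

```text
t 24.9 [ 336.8 -174.   178.3] yaw 180.5 F [ 0.5 -1.4 -0.7] op 42.5 [-0.65 -0.35 -0.35  1.56  0.   -0.66]
```

View pics/t13a.png

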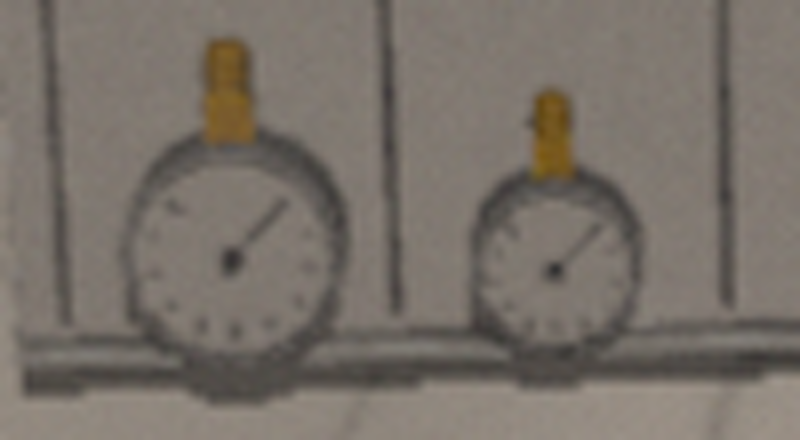

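View pics/t13b.png

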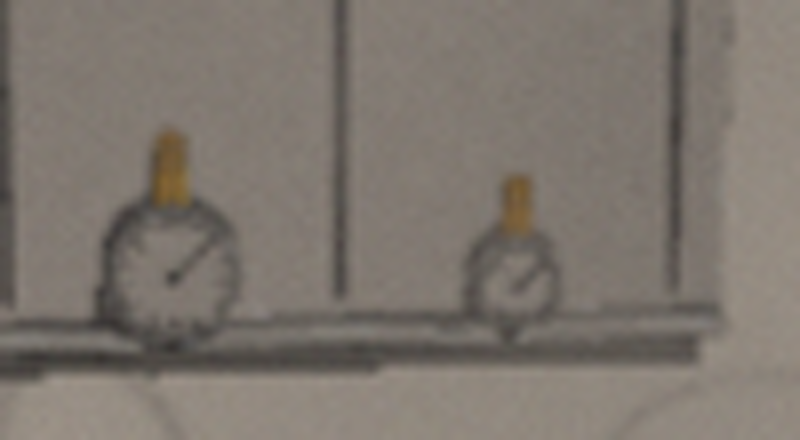

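View pics/s13.png

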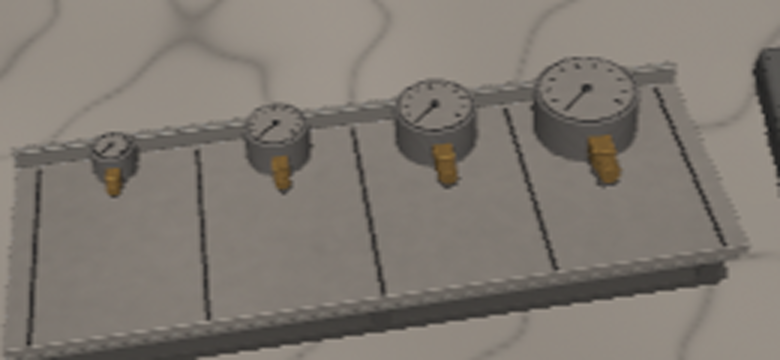

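All four gauges are flat, in order, with stems up-slope. I'll compute how far each is off its lane middle.

Run:
```python
from h import *
q=[588.8,-25.93,.00756]
for n,o,sc,L in(("top",None,8,[((245,185),232,260,227,42),((245,185),554,271,553,92),((335,185),172,279,171,130),((335,185),515,287,517,177)]),
            ("scene",None,3,[((190,230),586,89,608,180),((190,230),434,104,449,182),((190,230),276,123,284,188),((190,230),112,147,115,192)])):
  for (oo,u,v,su,sv),(r,y,h,sl,sa) in zip(L,((33,150,32,28,15),(26,50,29,24,13),(20.5,-50,26,20,12),(14,-150,20,16,9))):
    U=crop(oo,u,v,sc);V=crop(oo,su,sv,sc)
    f=lambda p,U,z: pr(n,deckpt(q,p[0],p[1],z))[0]-U
    c=least_squares(f,[r,y],args=(U,h)).x;t=least_squares(f,[r+sl,y],args=(V,sa+3)).x
    print(n,"centre x-r",(c[0]-r).round(1),"y-lane",(c[1]-y).round(1),"stem ang",np.degrees(np.arctan2(t[1]-c[1],t[0]-c[0])).round(1),"tip",t.round(0))
```

```text
top centre x-r 0.5 y-lane -4.0 stem ang -0.3 tip [ 96. 146.]
top centre x-r 1.2 y-lane 1.6 stem ang -1.0 tip [78. 51.]
top centre x-r 1.2 y-lane 1.9 stem ang -0.7 tip [ 64. -49.]
top centre x-r 1.3 y-lane 0.0 stem ang -1.9 tip [  47. -151.]
scene centre x-r 2.9 y-lane -2.6 stem ang -2.5 tip [103. 144.]
scene centre x-r 2.2 y-lane 2.5 stem ang -0.7 tip [85. 52.]
scene centre x-r 3.0 y-lane 3.6 stem ang 0.0 tip [ 71. -46.]
scene centre x-r 5.3 y-lane 1.0 stem ang 1.3 tip [  52. -148.]
```

```bash
python3 - <<'E'
import cv2,numpy as np
a=cv2.imread("pics/top0.png",0);b=cv2.imread("pics/top13.png",0)
A=cv2.imread("pics/scene0.png",0);B=cv2.imread("pics/scene13.png",0)
for nm,x,y in(("tee",228,301),("seal",329,296),("tape",425,302)):
    t=a[y-12:y+12,x-14:x+14];m=cv2.matchTemplate(b[y-20:y+20,x-22:x+22],t,cv2.TM_CCOEFF_NORMED);print(nm,cv2.minMaxLoc(m)[1:4:2])
for nm,x,y in(("tee",416,185),("seal",306,198),("tape",196,206)):
    t=A[y-14:y+14,x-14:x+14];m=cv2.matchTemplate(B[y-22:y+22,x-22:x+22],t,cv2.TM_CCOEFF_NORMED);print(nm,cv2.minMaxLoc(m)[1:4:2])
E
python3 -c "
import cv2;cv2.imwrite('pics/f.png',cv2.imread('pics/scene13.png'))"
```

```text
tee (0.9927527904510498, (8, 8))
seal (0.9981802105903625, (8, 8))
tape (0.9971237778663635, (8, 8))
tee (0.9997503161430359, (8, 8))
seal (0.999895453453064, (8, 8))
tape (0.9998735785484314, (8, 8))
```

View pics/f.png

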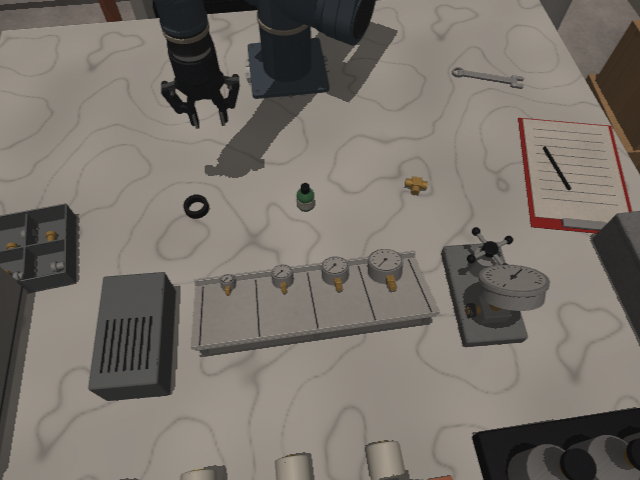

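All four gauges are in their lanes at (228,282), (283,275), (335,268) and (385,264), the bystanders have not moved, and the arm is clear. Handing in.

```bash
python3 -c "
from rig import manip
print(manip.close_job())"
```

```text
the job is handed in; nothing more can be done
None
```

All four gauges are on the stand, largest (63) in the lane nearest the pump, then 50, 40 and 27 at the far end. I handed the job in at about 25 s, with the arm well clear of everything.

- **Lie and stop:** in both camera views each gauge lies flat, dial up, with its case at the stop. The computed gap to the stop was 0.5–1.3 mm from the top camera and 2–5 mm from the scene camera. I took that as calibration error because the cases visibly meet the stop.
- **Stem direction:** stems point up the slope to within about 2.5°.
- **Lane centring:** 50, 40 and 27 are within about 2 mm of mid-lane by the top camera, and up to 3.6 mm by the scene camera. Gauge 63 is the worst, about 3–4 mm off towards -y. I left it rather than risk disturbing it.
- **Bystanders:** image matching of the tape roll, brass tee and sealant bottle showed no shift in either view.
- **Forces:** the highest reading at the gripper, among those after each move, was about 15 N along one axis.

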